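# Set out the joint's round parts in graded kit blocks

### The job

From the grey mat, set out the four round machine parts of an arm joint - the toothed gear, the ball bearing, the shaft collar and the belt pulley - in the four white kit blocks, each resting squarely on the floor of a recess, the same way up as now: the widest part goes in the widest recess, the next widest in the next, and so on down to the narrowest. The roll of black tape and the black servo on the mat are not part of the set: leave them where they are.

Things in the scene. Friction and masses are not known exactly. Their poses are not given: they have to be found in the camera images.
- gear: Tan printed gear lying flat, the widest of the four parts: 51 mm across the teeth, toothed body 12 mm high, with a small hub 18 mm wide on top up to 18 mm (20 mm with its screw). Origin: centre of the underside; z up along its axis. About 20 g. All things stand on a grey mat, its top 3.5 mm above the bench.
- bearing: Steel ball bearing lying flat, the second widest part: 40 mm diameter, 10 mm high. Origin: centre of the underside; z up along its axis. About 45 g.
- collar: Dark steel clamp collar (shaft collar) lying flat, the third widest part: 30 mm diameter, 14 mm high, with a small dark bore mark and slit on top. Origin: centre of the underside; z up along its axis. About 60 g.
- pulley: Aluminium belt pulley standing on its lower flange, the narrowest part: two flanges 20 mm in diameter (at 0-2 and 10-12 mm height) with a toothed band between, and a hub 15 mm in diameter above them, 22 mm high in all. Origin: centre of the underside; z up along its axis. About 35 g.
- block_xl: Fixed square white kit block, 84 mm square and 8.5 mm high, with a round recess 68 mm across in its top, 3.5 mm deep with a flat black floor (the widest recess; for the gear). Origin: centre of the underside, on the mat below the recess centre; recess floor 5 mm above it. x and y lie along the block's edges, z up.
- block_l: Fixed square white kit block, 73 mm square and 8.5 mm high, with a round recess 57 mm across in its top, 3.5 mm deep with a flat black floor (the second widest recess; for the bearing). Origin: centre of the underside, on the mat below the recess centre; recess floor 5 mm above it. x and y lie along the block's edges, z up.
- block_m: Fixed square white kit block, 63 mm square and 8.5 mm high, with a round recess 47 mm across in its top, 3.5 mm deep with a flat black floor (the third widest recess; for the collar). Origin: centre of the underside, on the mat below the recess centre; recess floor 5 mm above it. x and y lie along the block's edges, z up.
- block_s: Fixed square white kit block, 53 mm square and 8.5 mm high, with a round recess 37 mm across in its top, 3.5 mm deep with a flat black floor (the narrowest recess; for the pulley). Origin: centre of the underside, on the mat below the recess centre; recess floor 5 mm above it. x and y lie along the block's edges, z up.
- tape: Bystander: roll of black electrical tape lying flat, 53 mm diameter, 19 mm high. Leave it alone. Origin: about the centre of the underside; z up.
- servo: Bystander: black box-shaped servo, 25 x 52 mm, 36 mm high with a small white disc on top. Leave it alone. Origin: about the centre of the underside, long side along its y; z up.
Things that resemble listed ones, but are neither listed nor needed, are in the scene too. What is shaped like the collar but turquoise is not meant.

How it is judged:
At the end, for the whole second after the job is handed in: Gear in the widest recess, bearing in the second, collar in the third, pulley in the narrowest: each within 10.5 mm of the middle of its recess, on the recess floor (its underside 3 to 7.2 mm above the block's underside), flat or upright within 0.1 rad, at rest and released (horizontal distance between gear and block_xl below 0.0105 m and z of gear in the frame of block_xl between 0.003 and 0.0072 m and angle between each of gear, bearing, collar, pulley's own z axis and vertical below 0.1 rad and linear speed of each of gear, bearing, collar, pulley below 0.01 m/s and horizontal distance between bearing and block_l below 0.0105 m and z of bearing in the frame of block_l between 0.003 and 0.0072 m and horizontal distance between collar and block_m below 0.0105 m and z of collar in the frame of block_m between 0.003 and 0.0072 m and horizontal distance between pulley and block_s below 0.0105 m and z of pulley in the frame of block_s between 0.003 and 0.0072 m); the robot touches nothing.
It fails at once if the tape roll is moved by more than 25 mm (distance of tape from where it was at the start of the episode above 0.025 m).
It fails at once if the servo is moved by more than 25 mm (distance of servo from where it was at the start of the episode above 0.025 m).
It also fails if it takes over 93 s, if anything falls off the work surface, if the arm or the gripper's body presses on something with over 40 N, if the wrist force passes 120 N, or if a joint passes its speed limit or range.

### The arm

A 6-joint arm with a two-finger parallel gripper is mounted at the origin on a cart in front of the work surface, level with it; the furniture and walls round the work are solid. World frame = base frame: x ahead of the robot, y to its left, z up, the work surface at z = 0. Lengths are in m, angles in rad, forces in N, time in s.
With the tool pointing down it reaches from about 0.425 to 0.95 m from the base axis. Payload 3.5 kg.
Tool frame: the origin (TCP) lies between the finger pads; the fingertips stand 22 mm ahead of it and the grasp point (between the pads) lies 3 mm ahead of it (ctrl.nose_length is the z of the fingertips in the tool frame, in m); z points along the fingers, y is the line along which they close (so a half turn about z gives the same grasp; the last joint's range is limited). The gripper opens to 85 mm and grips with 20 to 120 N. Pads are 22 mm wide; open, the fingers measure 114 mm over their backs; the gripper's body (76 mm by 85 mm) begins 54 mm behind the grasp point. The pads swing forward as they close: fully open they stand 13 mm farther back than shut.
Start: joints at [1.046, 0.286, 1.577, -0, 1.279, -0.15], TCP at [0.247, 0.628, 0.253] pointing down, gripper open.
Joint ranges: [-2.77, 2.77], [-0.9, 2.22], [0.21, 2.48], [-1.53, 4.67], [0.24, 2.81], [-2.84, 2.84]. Speed limits (rad/s): [2.79, 2.79, 3.14, 3.14, 3.14, 3.14].

### API

Orientations are given as a unit quaternion [x, y, z, w].
In Python, from plant import ctrl gives the robot as it stands. The module is installed in compiled form; this text tells all that it offers.
- The arm moves only by the tool send_rows, never from a script. Its argument "rows" is text: rows parted by semicolons, each of 7 numbers parted by spaces: the turn, a rotation vector about the tool's x, y, z in fractions of the full range, 1 being 60 degrees, then the shift along the tool's x, y, z in fractions of the full range, 1 being 800 mm, then the opening, from -1 (shut) to 1 (fully open). A call has 1 to 8 rows; each row is the pose to reach, as a shift and turn from the pose commanded when the call began, along the tool's axes at that moment; what a row does not reach only later rows make up. A row lasts 1/8 s, in which the tool goes at most 62.5 mm and 10.7 degrees, less where a joint would pass 70% of its speed; a pose out of reach is approached as far as the arm can. A shift or turn number past 1, either way, is cut back to 1. A call with a gripper value outside its range is refused whole. The fingers move at their own pace and stop on an object; "grip_force" is the grip in N (left out, the last holds). Time passes only in rows, so rows that repeat a pose let the fingers close. It gives the time, the measured TCP pose, the force, the opening and the grip force at its end, in the units of the state.
- ctrl.get_state(): the state, without advancing time (a new reading comes with each control period).
- ctrl.read_camera(name): name is "side" or "top"; returns a dict with "color" (420x560x3 uint8, red, green, blue), "fx", "fy", "cx", "cy" (pixels), "D" ([k1, k2, p1, p2, k3] as OpenCV has them; the pictures are not rectified), "extrinsics" (4x4, takes a point from world to camera coordinates). Camera axes: x right, y down, z forward; pixel columns grow to the right and rows downward; lengths in m; the calibration is good to about 2 mm. A picture is of the moment at which its call begins. There is no depth.
- ctrl.sign_off(): hands the job in; it is judged then, once.
Trained networks look in a picture, given as the dict that the camera call returned (one of the last four; its "shot" number tells which), for a name from the list of things; names that differ only in an ending like _2 or _b are one class to them, and where a whole thing is asked for, a point or a joint stands for the part that bears it (a point fixed in the world has none). Each returns a list of dicts, best first, with "p" (0 to 1); they miss things now and then, are a little off and sometimes report something else, mostly with a low value. They report only what shows in the picture. A call takes as long as a camera call. They do not tell look-alikes from the thing itself.
- ctrl.look_for(picture, target): "position" ([x, y, z] in m, in the coordinates of the camera as it stood for that picture, good to about 4 mm: the middle of the surface that is visible of it).
The state is a dict: "time": time; "qpos": joint angles; "dq": joint speeds; "joint_efforts": joint torques, N m; "eef_pos": TCP position; "tcp_rot": TCP orientation; "contact_force": force on the tool from outside, world axes, zero at the start; "wrist_torque": the same for the moment, N m; "opening": opening from 0.0 (shut) to 1.0 (fully open); "finger_force": force on a finger pad.
Only numpy, scipy, OpenCV 4.12 (cv2) and the standard library are available. Lean on these libraries where they do the work, as an engineer would, in place of code of your own. Each camera call takes 0.05 s, during which the arm holds its last target. There are 200 camera calls.

## Working session

There is one attempt and no reset: what is moved stays moved. The work goes in short steps, Python scripts to look and compute and a tool call to move; the robot and the scene stay as the last step left them, time stands still between calls to the robot, and variables do not carry over. Pictures are saved under pics/ and viewed, at most 14 in all, crops included, and the job is handed in when it is done.

Besides the shell and the picture viewer there is one more tool, called after "Request:" as name(argument=value, ...) on one line, values as JSON. send_rows: Moves the arm, as the interface text tells. Its arguments: {"type":"object","properties":{"rows":{"type":"string"},"grip_force":{"type":"number"}},"required":["rows"]}

```bash
mkdir -p pics
cat > h.py <<'E'
import numpy as np, cv2
from plant import ctrl
def world(pic,p):
    E=np.array(pic["extrinsics"]); return E[:3,:3].T@(np.array(p)-E[:3,3])
def K(pic): return np.array([[pic["fx"],0,pic["cx"]],[0,pic["fy"],pic["cy"]],[0,0,1.]])
def pix(pic,P):
    E=np.array(pic["extrinsics"]); return cv2.projectPoints(np.array(P,float).reshape(-1,1,3),cv2.Rodrigues(E[:3,:3])[0],E[:3,3],K(pic),np.array(pic["D"],float))[0][:,0]
def onplane(pic,uv,z):
    n=cv2.undistortPoints(np.array(uv,float).reshape(-1,1,2),K(pic),np.array(pic["D"],float))[:,0]
    E=np.array(pic["extrinsics"]);R=E[:3,:3];c=-R.T@E[:3,3]
    d=np.c_[n,np.ones(len(n))]@R
    return c+d*((z-c[2])/d[:,2])[:,None]
def save(pic,name): cv2.imwrite(f"pics/{name}.png",cv2.cvtColor(pic["color"],cv2.COLOR_RGB2BGR))
names="gear bearing collar pulley block_xl block_l block_m block_s tape servo".split()
E
python3 - <<'E'
from h import *
for c in ("top","side"):
    p=ctrl.read_camera(c); save(p,c+"0")
    print(c,np.round(p["extrinsics"],3).tolist(),p["fx"])
    for n in names:
        for d in ctrl.look_for(p,n):
            if d["p"]>.2:
                w=world(p,d["position"]); print(n,round(d["p"],2),np.round(w,3),np.round(pix(p,w)[0]))
s=ctrl.get_state(); print(s)
E
```

```text
top [[0.018, -1.0, -0.001, 0.009], [-0.997, -0.018, -0.077, 0.53], [0.077, 0.002, -0.997, 1.157], [0.0, 0.0, 0.0, 1.0]] 443.30440576223094
gear 0.71 [ 0.586 -0.282  0.016] [395. 195.]
bearing 0.43 [0.467 0.176 0.017] [223. 237.]
bearing 0.43 [0.591 0.009 0.021] [287. 191.]
collar 0.68 [0.51  0.076 0.019] [261. 221.]
collar 0.66 [0.45  0.012 0.017] [285. 244.]
pulley 0.48 [ 0.46  -0.276  0.022] [393. 242.]
block_xl 0.9 [ 0.577 -0.147  0.007] [345. 198.]
block_l 0.97 [0.595 0.184 0.008] [222. 189.]
block_l 0.92 [0.449 0.319 0.012] [170. 242.]
block_l 0.56 [ 0.461 -0.126  0.008] [336. 241.]
block_m 0.97 [0.595 0.184 0.008] [222. 189.]
block_m 0.92 [0.449 0.319 0.012] [170. 242.]
block_m 0.56 [ 0.461 -0.126  0.008] [336. 241.]
block_s 0.97 [0.595 0.184 0.008] [222. 189.]
block_s 0.92 [0.449 0.319 0.012] [170. 242.]
block_s 0.56 [ 0.461 -0.126  0.008] [336. 241.]
tape 0.58 [0.596 0.01  0.026] [287. 189.]
servo 0.53 [0.574 0.306 0.035] [174. 195.]
side [[0.948, -0.32, 0.004, -0.491], [-0.211, -0.635, -0.743, 0.155], [0.24, 0.703, -0.669, 0.877], [0.0, 0.0, 0.0, 1.0]] 457.5614213856864
gear
[... 814 characters left out ...]

{'time': 1.1, 'qpos': array([ 1.04597716e+00,  2.86322752e-01,  1.57667573e+00, -6.27013156e-06,
        1.27860666e+00, -1.50009972e-01]), 'dq': array([-0.00025911, -0.00030904,  0.00068493, -0.00045228, -0.00030266,
       -0.00059006]), 'joint_efforts': array([-5.71641669e-05, -4.05975544e+01, -2.92942035e+01, -1.58318326e-04,
        5.89811771e-04, -1.61977908e-05]), 'eef_pos': array([0.24709141, 0.62814299, 0.25332284]), 'tcp_rot': array([ 1.86308679e-01,  9.82491260e-01, -6.88766066e-06,  7.65177142e-07]), 'contact_force': array([-0.55535114,  0.36423307, -0.6671672 ]), 'wrist_torque': array([-0.03027751, -0.06439742, -0.00337831]), 'finger_force': 0.0, 'opening': 1.0024186979201712}
```

Run:
```python
import cv2
a=cv2.imread('pics/top0.png')[150:290,140:430]; cv2.imwrite('pics/t1.png',cv2.resize(a,None,fx=2.75,fy=2.75,interpolation=cv2.INTER_CUBIC))
a=cv2.imread('pics/side0.png')[110:370,190:420]; cv2.imwrite('pics/s1.png',cv2.resize(a,None,fx=2.3,fy=2.3,interpolation=cv2.INTER_CUBIC))
```

```text
(no output)
```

View pics/t1.png

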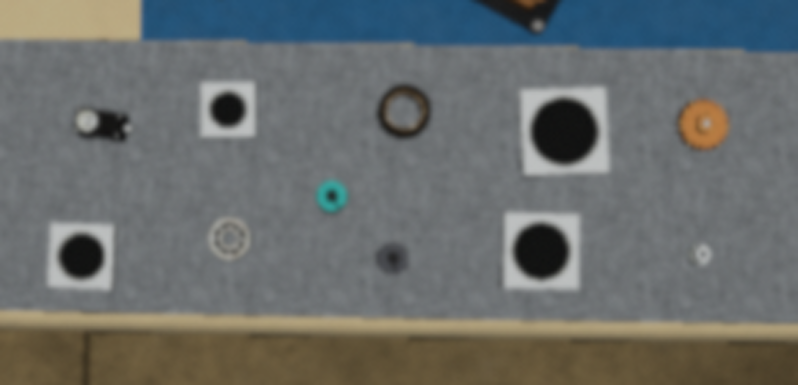

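View pics/s1.png

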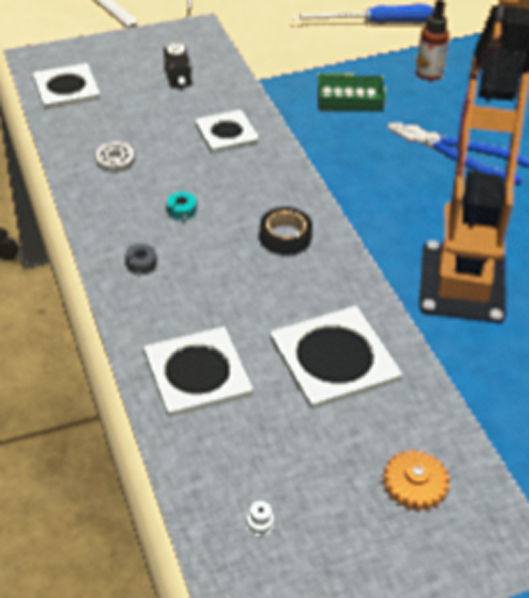

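Four plain blocks with black recesses are visible. In the enlarged top crop the recess centres are xl (565,130), l (541,251), m (81,256) and s (228,109). The parts there are gear (704,124), bearing (229,238), dark collar (392,258) and pulley (703,255). The turquoise ring (331,196) is the decoy. Next I'll refine with segmentation in both views.

```bash
cat > m.py <<'E'
from h import *
# rough pose, radius of silhouette, z of the measured feature
obj=dict(gear=(.586,-.283,.0095,.0255),bearing=(.467,.174,.0085,.02),collar=(.449,.010,.0105,.015),pulley=(.46,-.278,.0145,.0100),
 block_xl=(.578,-.148,.012,.034),block_l=(.462,-.127,.012,.0285),block_m=(.45,.319,.012,.0235),block_s=(.594,.184,.012,.0185))
def mask(p,n,o):
    img=cv2.cvtColor(p["color"],cv2.COLOR_RGB2LAB).astype(float)
    c=np.array(o[:3]); u=pix(p,[c])[0]; s=np.linalg.norm(pix(p,[c+[0,o[3],0]])[0]-u)
    yy,xx=np.mgrid[:420,:560]; r=np.hypot(xx-u[0],yy-u[1])
    if n[:5]=="block":
        m=(p["color"].max(2)<75)&(r<s*1.35+2)
    else:
        ring=(r>s*2.2+3)&(r<s*3+6); med=np.median(img[ring],0); sd=img[ring].std(0)+2
        m=(np.sqrt((((img-med)/sd)**2).sum(2))>4)&(r<s*1.7+3)
    k,l,st,ce=cv2.connectedComponentsWithStats(m.astype(np.uint8))
    if k<2: return None
    i=1+st[1:,4].argmax(); cn=cv2.findContours((l==i).astype(np.uint8),cv2.RETR_EXTERNAL,cv2.CHAIN_APPROX_NONE)[0][0]
    mm=cv2.moments(cv2.convexHull(cn)); 
    return np.array([mm["m10"],mm["m01"]])/mm["m00"],st[i],s
def tri(ps,us):
    A=[];b=[]
    for p,u in zip(ps,us):
        a=onplane(p,u,0)[0]; d=onplane(p,u,.1)[0]-a; d/=np.linalg.norm(d); P=np.eye(3)-np.outer(d,d); A.append(P);b.append(P@a)
    return np.linalg.lstsq(np.vstack(A),np.hstack(b),rcond=None)[0]
if __name__=="__main__":
    ps=[ctrl.read_camera(c) for c in("top","side")]
    for n,o in obj.items():
        us=[]
        for p in ps:
            m=mask(p,n,o)
            if m is None: print(n,"none");continue
            us.append(m[0]); print(n,m[0].round(1),m[1][2:],round(m[2],1),onplane(p,m[0],o[2])[0].round(4))
        if len(us)==2: print("   tri",tri(ps,us).round(4))
E
python3 m.py
```

```text
gear [395.4 194.7] [ 18  18 255] 9.3 [ 0.5884 -0.2845  0.0095]
gear [370.4 318.5] [ 30  26 580] 12.9 [ 0.5877 -0.2838  0.0095]
   tri [ 0.5879 -0.2842  0.0101]
bearing [221.7 235.6] [13 15 49] 7.4 [0.47   0.1814 0.0085]
bearing [239.7 177.9] [ 17  15 157] 5.3 [0.4686 0.1778 0.0085]
   tri [0.4698 0.1819 0.0051]
collar [281.8 243.6] [10 10 76] 5.6 [0.4516 0.0201 0.0105]
collar [250.9 222.5] [ 15  14 174] 5.0 [0.452  0.0182 0.0105]
   tri [0.452  0.02   0.0087]
pulley [395.5 242.3] [ 6  8 39] 3.7 [ 0.46   -0.2834  0.0145]
pulley [302.5 334.3] [12 15 98] 5.2 [ 0.4606 -0.2781  0.0145]
   tri [ 0.4595 -0.2817  0.0206]
block_xl [344.8 197.2] [ 23  23 418] 12.6 [ 0.5789 -0.147   0.012 ]
block_xl [335.3 263.9] [ 32  23 584] 13.9 [ 0.5781 -0.1486  0.012 ]
   tri [ 0.579  -0.1472  0.0102]
block_l [336.3 240.8] [ 19  19 288] 10.7 [ 0.4614 -0.125   0.012 ]
block_l [275.3 270.4] [ 27  20 416] 11.4 [ 0.4607 -0.1268  0.012 ]
   tri [ 0.4613 -0.1252  0.01  ]
block_m [169.1 242.9] [ 15  15 183] 8.7 [0.4476 0.3218 0.012 ]
block_m [218.4 146. ] [16  7 87] 5.2 [0.4483 0.321  0.012 ]
   tri [0.448  0.3218 0.0115]
block_s [222.4 189.3] [ 12  12 106] 6.8 [0.5944 0.1825 0.012 ]
block_s [288.3 165.8] [12  6 54] 4.9 [0.5947 0.1819 0.012 ]
   tri [0.5947 0.1825 0.0115]
```

The manual's scale: shifts go in shares of 800 mm and turns go in shares of 60 degrees. Converting my numbers, -370.6 mm / 800 = -0.4633, -338.3 mm / 800 = -0.4229, -21.47 degrees / 60 = -0.3578.

Request:
send_rows(rows="0 0 -0.175 -0.0575 -0.0525 0.0188 0.4; 0 0 -0.3578 -0.1163 -0.1063 0.0375 0.4; 0 0 -0.3578 -0.1738 -0.1588 0.0625 0.4; 0 0 -0.3578 -0.2313 -0.2113 0.0875 0.4; 0 0 -0.3578 -0.29 -0.265 0.1188 0.4; 0 0 -0.3578 -0.3475 -0.3175 0.15 0.4; 0 0 -0.3578 -0.405 -0.37 0.1813 0.4; 0 0 -0.3578 -0.4633 -0.4229 0.2163 0.4", grip_force=40)

```text
time: 2.2
eef_pos: [0.4561, 0.2026, 0.0932]
tcp_rot: [0.0, 1.0, 0.0, 0.001]
contact_force: [-0.4, -0.2, 0.4]
opening: 0.699
finger_force: 0.0
```

Request:
send_rows(rows="0 0 0 0 0 0 0.4;0 0 0 0 0 0 0.4")

```text
time: 2.45
eef_pos: [0.4552, 0.2043, 0.0934]
tcp_rot: [0.0, 1.0, 0.0, 0.0]
contact_force: [0.2, 0.2, 0.5]
opening: 0.696
finger_force: 0.0
```

Run:
```python
from h import *
s=ctrl.get_state(); print(s["eef_pos"],s["contact_force"],ctrl.nose_length)
p=ctrl.read_camera("side"); save(p,"s2"); print(pix(p,[[s["eef_pos"][0],s["eef_pos"][1],z] for z in(.08,.058,.05,.045)]).round(1))
a=cv2.imread('pics/s2.png')[100:220,180:340]; cv2.imwrite('pics/s2c.png',cv2.resize(a,None,fx=5,fy=5,interpolation=cv2.INTER_CUBIC))
```

```text
[0.4552234  0.2043064  0.09343393] [0.17575144 0.15848072 0.4708357 ] 0.022
[[229.6 148.6]
 [230.2 156.2]
 [230.5 158.9]
 [230.6 160.6]]
```

View pics/s2c.png

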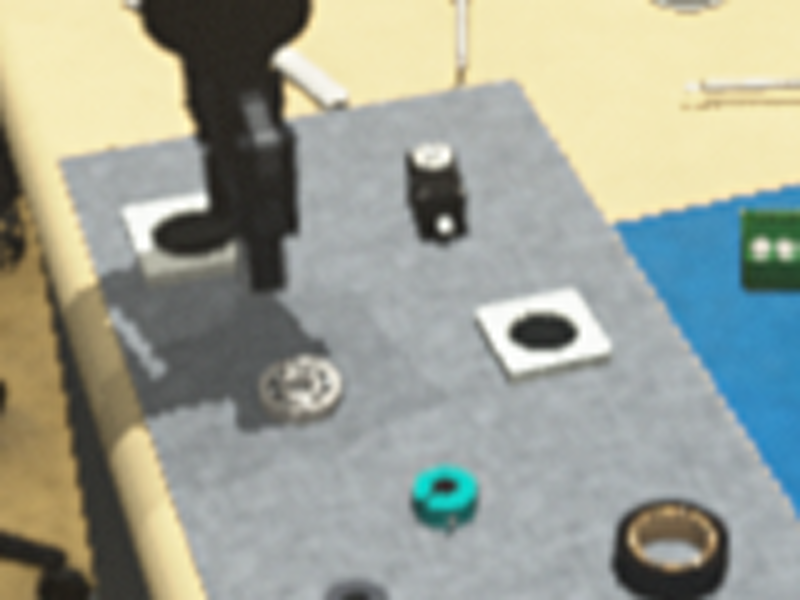

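The near finger's tip shows at about (233,158) in the full image, and the bearing's centre at (240,177). I'll check the tip height from this.

Run:
```python
from h import *
p=ctrl.read_camera("side")
for y in(.174,.160): print(y,[ (z,pix(p,[[.4552,y,z]]).round(1).tolist()) for z in(.06,.07,.075,.08)])
```

```text
0.174 [(0.06, [[233.3, 162.8]]), (0.07, [[233.0, 159.3]]), (0.075, [[232.8, 157.6]]), (0.08, [[232.7, 155.8]])]
0.16 [(0.06, [[234.7, 166.2]]), (0.07, [[234.4, 162.8]]), (0.075, [[234.3, 161.0]]), (0.08, [[234.2, 159.3]])]
```

Converted, 65 mm / 800 = 0.0813, 50 mm / 800 = 0.0625.

Request:
send_rows(rows="0 0 0 -0.0163 -0.0338 0.0313 0.4; 0 0 0 -0.0163 -0.0338 0.0625 0.4; 0 0 0 -0.0163 -0.0338 0.0813 0.4; 0 0 0 -0.0163 -0.0338 0.0813 0.4; 0 0 0 -0.0163 -0.0338 0.0813 -0.5; 0 0 0 -0.0163 -0.0338 0.0813 -0.5; 0 0 0 -0.0163 -0.0338 0.0813 -0.5; 0 0 0 -0.0163 -0.0338 0.0813 -0.5", grip_force=40)

```text
time: 3.55
eef_pos: [0.4691, 0.1778, 0.0295]
tcp_rot: [0.0, 1.0, 0.001, 0.001]
contact_force: [-1.3, 2.4, 5.8]
opening: 0.427
finger_force: 40.5
```

Converted, -303 mm / 800 = -0.3788, -240 mm / 800 = -0.3.

Request:
send_rows(rows="0 0 0 0 0 -0.0375 -0.5; 0 0 0 0 0 -0.075 -0.5; 0 0 0 0.0038 -0.075 -0.075 -0.5; 0 0 0 0.0063 -0.15 -0.075 -0.5; 0 0 0 0.0088 -0.225 -0.075 -0.5; 0 0 0 0.0088 -0.3 -0.075 -0.5; 0 0 0 0.0088 -0.3788 -0.0688 -0.5; 0 0 0 0.0088 -0.3788 -0.05 -0.5")

```text
time: 4.55
eef_pos: [0.462, -0.1303, 0.0692]
tcp_rot: [0.003, 1.0, -0.001, 0.002]
contact_force: [-0.0, 0.2, 0.4]
opening: 0.426
finger_force: 40.2
```

Run:
```python
from h import *
s=ctrl.get_state(); print(s["eef_pos"],s["contact_force"],s["opening"])
p=ctrl.read_camera("side"); save(p,"s3"); 
a=cv2.imread('pics/s3.png')[180:330,200:400]; cv2.imwrite('pics/s3c.png',cv2.resize(a,None,fx=4,fy=4,interpolation=cv2.INTER_CUBIC))
```

```text
[ 0.46202625 -0.13031532  0.06922755] [-0.0247654   0.22213994  0.44530402] 0.4263927325520716
```

View pics/s3c.png

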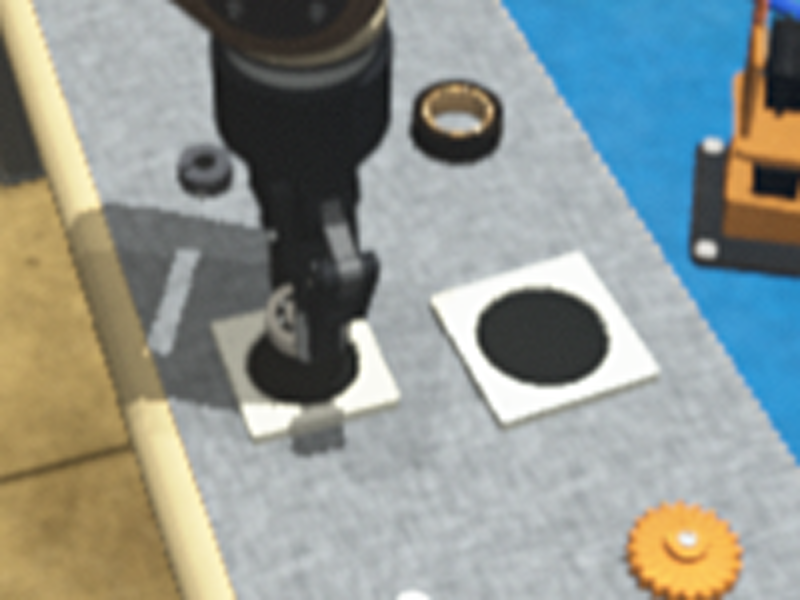

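The bearing hangs tilted: its bright face, at about (285,325) in the crop, points toward −x. I'll lower it gently so the recess floor turns it flat.

Converted, 28 mm / 800 = 0.035, 26 mm / 800 = 0.0325.

Request:
send_rows(rows="0 0 0 -0.0063 0 0 -0.5; 0 0 0 -0.0063 0 0.0075 -0.5; 0 0 0 -0.0063 0 0.015 -0.5; 0 0 0 -0.0063 0 0.0213 -0.5; 0 0 0 -0.0063 0 0.025 -0.5; 0 0 0 -0.0063 0 0.0288 -0.5; 0 0 0 -0.0063 0 0.0325 -0.5; 0 0 0 -0.0063 0 0.035 -0.5", grip_force=20)

```text
time: 5.6
eef_pos: [0.4659, -0.1258, 0.04]
tcp_rot: [0.0, 1.0, 0.0, -0.0]
contact_force: [-0.2, -0.6, -0.7]
opening: 0.429
finger_force: 40.2
```

Request:
send_rows(rows="0 0 0 0 0 0.0025 -0.5;0 0 0 0 0 0.0038 -0.5; 0 0 0 0 0 0.005 -0.5; 0 0 0 0 0 0.0063 -0.5; 0 0 0 0 0 0.0063 -0.5")

```text
time: 6.22
eef_pos: [0.4659, -0.1258, 0.0351]
tcp_rot: [0.0, 1.0, 0.0, -0.0]
contact_force: [-0.0, -0.7, -1.0]
opening: 0.428
finger_force: 40.2
```

Run:
```python
from h import *
p=ctrl.read_camera("side"); save(p,"s4"); 
a=cv2.imread('pics/s4.png')[220:300,220:330]; cv2.imwrite('pics/s4c.png',cv2.resize(a,None,fx=7,fy=7,interpolation=cv2.INTER_CUBIC))
```

```text
(no output)
```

View pics/s4c.png

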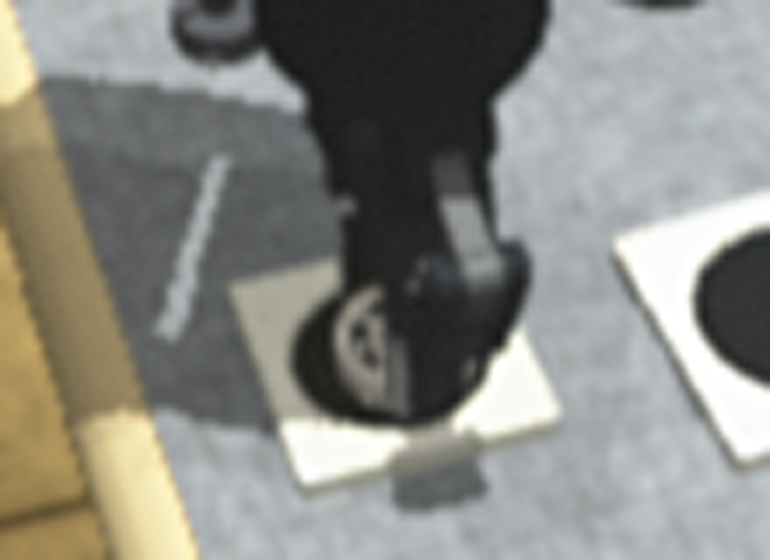

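The visible left half of the bearing, roughly x 330–410 and y 285–405 in the crop, matches a flat ring centred in the recess. I'll lower it to contact and release.

Converted, -60 mm / 800 = -0.075, -30 mm / 800 = -0.0375.

Request:
send_rows(rows="0 0 0 0.0025 0 0.0013 -0.5; 0 0 0 0.0038 0 0.0025 -0.5; 0 0 0 0.0038 0 0.0025 -0.5; 0 0 0 0.0038 0 0.0025 0.2; 0 0 0 0.0038 0 0.0025 0.25; 0 0 0 0.0038 0 0.0025 0.25; 0 0 0 0.0038 0 -0.0375 0.25; 0 0 0 0.0038 0 -0.075 0.25", grip_force=60)

```text
time: 7.28
eef_pos: [0.4624, -0.1256, 0.0952]
tcp_rot: [0.0, 1.0, 0.0, -0.001]
contact_force: [0.6, 0.4, 0.6]
opening: 0.623
finger_force: 0.0
```

Request:
send_rows(rows="0 0 0 0.0063 0.0625 0 0.25; 0 0 0 0.0138 0.125 0 0.25; 0 0 0 0.0138 0.1813 0.0125 0.25; 0 0 0 0.0138 0.1813 0.025 0.25; 0 0 0 0.0138 0.1813 0.025 0.25")

```text
time: 7.9
eef_pos: [0.4512, 0.0192, 0.0742]
tcp_rot: [-0.0, 1.0, 0.0, -0.001]
contact_force: [-1.0, -0.5, -0.3]
opening: 0.626
finger_force: 0.0
```

Run:
```python
from h import *
print(ctrl.get_state()["eef_pos"])
p=ctrl.read_camera("side"); save(p,"s5"); 
a=cv2.imread('pics/s5.png')[170:300,200:340]; cv2.imwrite('pics/s5c.png',cv2.resize(a,None,fx=4.5,fy=4.5,interpolation=cv2.INTER_CUBIC))
```

```text
[0.45119914 0.01915998 0.07415733]
```

View pics/s5c.png

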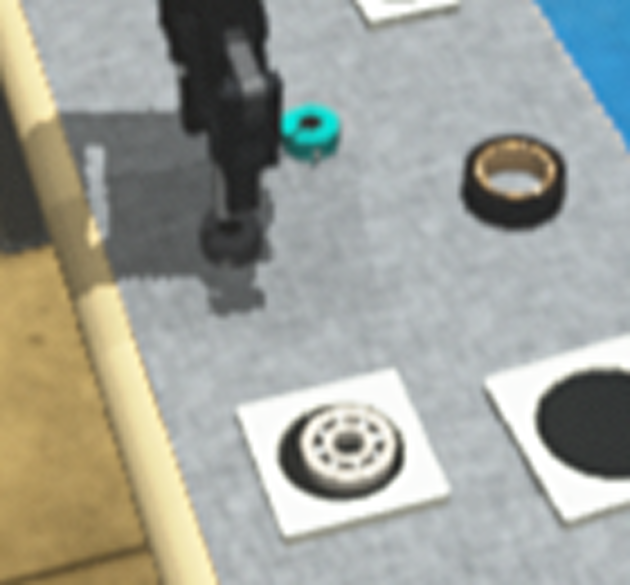

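The bearing lies flat inside its recess, at (350,445) in the crop. Next is the collar.

Request:
send_rows(rows="0 0 0 0 0 0.0275 0.25; 0 0 0 0 0 0.0538 0.25; 0 0 0 0 0 0.0538 0.25; 0 0 0 0 0 0.0538 -0.7; 0 0 0 0 0 0.0538 -0.7; 0 0 0 0 0 0.0538 -0.7; 0 0 0 0 0 0.0538 -0.7; 0 0 0 0 0 0.0188 -0.7")

```text
time: 8.95
eef_pos: [0.4503, 0.0195, 0.059]
tcp_rot: [0.0, 1.0, 0.001, -0.002]
contact_force: [-0.1, -0.5, 0.0]
opening: 0.295
finger_force: 59.0
```

Converted, 302 mm / 800 = 0.3775, 275 mm / 800 = 0.3438.

Request:
send_rows(rows="0 0 0 0.0025 0 -0.0313 -0.7; 0 0 0 0.005 0.0688 -0.0438 -0.7; 0 0 0 0.005 0.1375 -0.0438 -0.7; 0 0 0 0.005 0.2063 -0.0438 -0.7; 0 0 0 0.005 0.275 -0.0438 -0.7; 0 0 0 0.005 0.3438 -0.0375 -0.7; 0 0 0 0.005 0.3775 -0.0188 -0.7; 0 0 0 0.005 0.3775 0 -0.7")

```text
time: 9.95
eef_pos: [0.4477, 0.323, 0.0598]
tcp_rot: [-0.002, 1.0, 0.0, 0.0]
contact_force: [-0.5, -0.7, -1.3]
opening: 0.296
finger_force: 59.2
```

Run:
```python
from h import *
s=ctrl.get_state();print(s["eef_pos"],s["opening"])
p=ctrl.read_camera("side"); save(p,"s6"); 
a=cv2.imread('pics/s6.png')[90:180,180:280]; cv2.imwrite('pics/s6c.png',cv2.resize(a,None,fx=6,fy=6,interpolation=cv2.INTER_CUBIC))
```

```text
[0.44772253 0.32295578 0.05980369] 0.29561904894001967
```

View pics/s6c.png

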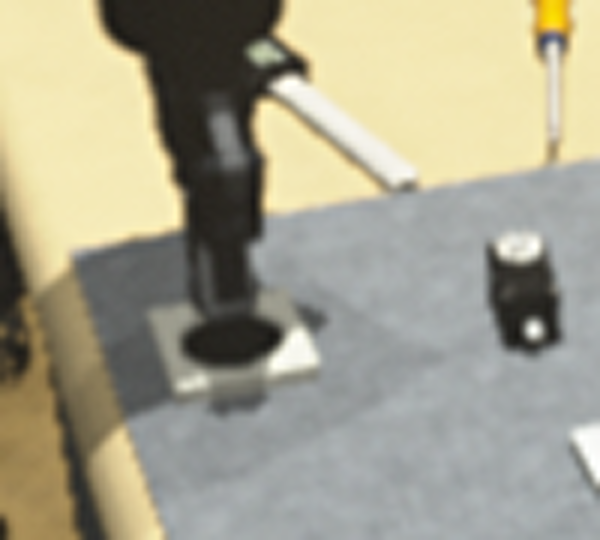

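The collar is held, with its grey edge just left of the finger at (200,290), above the m recess at (232,338) in the crop. Place it.

Converted, -45 mm / 800 = -0.0563, 23.5 mm / 800 = 0.0294.

Request:
send_rows(rows="0 0 0 0 0 0.0125 -0.7; 0 0 0 0 0 0.0238 -0.7; 0 0 0 0 0 0.0288 -0.7; 0 0 0 0 0 0.0294 -0.7; 0 0 0 0 0 0.0294 0; 0 0 0 0 0 0.0294 0; 0 0 0 0 0 0 0; 0 0 0 0 0 -0.0563 0")

```text
time: 11.0
eef_pos: [0.4464, 0.3202, 0.1034]
tcp_rot: [0.0, 1.0, -0.001, -0.003]
contact_force: [-0.5, -0.1, -0.7]
opening: 0.501
finger_force: 0.0
```

Converted, -480 mm / 800 = -0.6, -420 mm / 800 = -0.525.

Request:
send_rows(rows="0 0 0 -0.0175 -0.075 0 0.6; 0 0 0 -0.035 -0.15 0 0.6; 0 0 0 -0.0525 -0.225 0 0.6; 0 0 0 -0.07 -0.3 0 0.6; 0 0 0 -0.0875 -0.375 0 0.6; 0 0 0 -0.105 -0.45 0 0.6; 0 0 0 -0.1225 -0.525 0 0.6; 0 0 0 -0.14 -0.6 0 0.6")

```text
time: 12.0
eef_pos: [0.5601, -0.161, 0.105]
tcp_rot: [0.0, 1.0, 0.0, 0.0]
contact_force: [0.7, 0.3, -0.3]
opening: 0.804
finger_force: 0.0
```

Converted, -125 mm / 800 = -0.1563, -120 mm / 800 = -0.15.

Request:
send_rows(rows="0 0 0 -0.0175 -0.075 0 0.6; 0 0 0 -0.035 -0.15 0 0.6; 0 0 0 -0.035 -0.1563 0.025 0.6; 0 0 0 -0.035 -0.1563 0.0313 0.6; 0 0 0 -0.035 -0.1563 0.0313 0.6")

```text
time: 12.62
eef_pos: [0.5869, -0.2817, 0.0785]
tcp_rot: [-0.001, 1.0, 0.001, -0.001]
contact_force: [-0.2, 0.7, 0.0]
opening: 0.804
finger_force: 0.0
```

Run:
```python
from h import *
from m import mask,obj
s=ctrl.get_state();print(s["eef_pos"],s["opening"])
for c in("side","top"):
    p=ctrl.read_camera(c); save(p,c+"7")
    for n,z in(("collar",.448),("bearing",.4613)):
        b={"collar":(.448,.3216,.0155,.015),"bearing":(.4613,-.126,.0135,.02)}[n]
        for d in ctrl.look_for(p,n)[:3]: print(c,n,round(d["p"],2),world(p,d["position"]).round(4))
a=cv2.imread('pics/side7.png'); b=a[110:170,180:280]; d=a[240:300,230:330]
cv2.imwrite('pics/s7c.png',cv2.resize(np.vstack([b,d]),None,fx=5,fy=5,interpolation=cv2.INTER_CUBIC))
```

```text
[ 0.58693925 -0.28168791  0.07851621] 0.803687429443067
side collar 0.67 [0.5101 0.0703 0.0178]
side collar 0.39 [0.4443 0.3104 0.0254]
top collar 0.64 [0.5068 0.0759 0.019 ]
top collar 0.6 [0.4487 0.3169 0.0216]
top collar 0.3 [0.598  0.1838 0.0116]
top bearing 0.49 [ 0.4654 -0.1274  0.0218]
```

View pics/s7c.png

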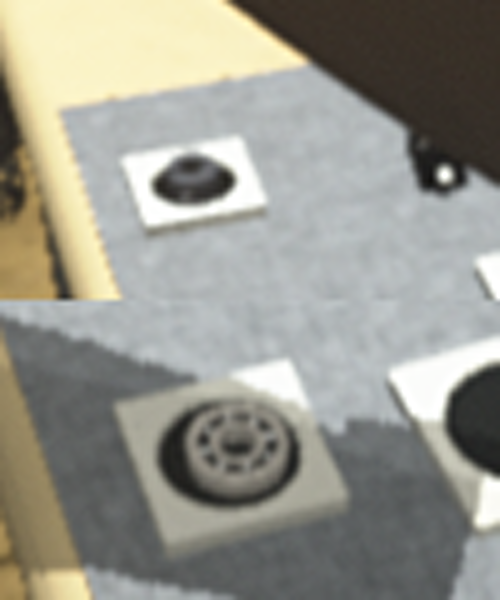

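Both the collar (193,178) and the bearing (238,447) sit inside their recesses. Now the gear.

Converted, 50 mm / 800 = 0.0625, 25 mm / 800 = 0.0313.

Request:
send_rows(rows="0 0 0 -0.0013 -0.0025 0.0313 0.6; 0 0 0 -0.0013 -0.0025 0.0625 0.6; 0 0 0 -0.0013 -0.0025 0.0625 0.6; 0 0 0 -0.0013 -0.0025 0.0625 -0.3; 0 0 0 -0.0013 -0.0025 0.0625 -0.3; 0 0 0 -0.0013 -0.0025 0.0625 -0.3; 0 0 0 -0.0013 -0.0025 0.0625 -0.3; 0 0 0 -0.0013 -0.0025 0.0313 -0.3", grip_force=40)

```text
time: 13.92
eef_pos: [0.5873, -0.2847, 0.053]
tcp_rot: [0.0, 1.0, 0.001, -0.002]
contact_force: [0.2, -0.4, 0.7]
opening: 0.555
finger_force: 41.1
```

Converted, 136 mm / 800 = 0.17, 90 mm / 800 = 0.1125.

Request:
send_rows(rows="0 0 0 0 0 -0.025 -0.3; 0 0 0 0.0063 0.0563 -0.025 -0.3; 0 0 0 0.0113 0.1125 -0.025 -0.3; 0 0 0 0.0113 0.17 -0.025 -0.3; 0 0 0 0.0113 0.17 -0.0125 -0.3; 0 0 0 0.0113 0.17 -0.0125 -0.3")

```text
time: 14.68
eef_pos: [0.5794, -0.1498, 0.0644]
tcp_rot: [-0.0, 1.0, 0.0, -0.001]
contact_force: [-0.2, 0.5, -0.1]
opening: 0.553
finger_force: 41.1
```

Run:
```python
from h import *
s=ctrl.get_state();print(s["eef_pos"],s["opening"],s["finger_force"])
p=ctrl.read_camera("side"); save(p,"s8"); 
a=cv2.imread('pics/s8.png')[200:350,260:420]; cv2.imwrite('pics/s8c.png',cv2.resize(a,None,fx=4,fy=4,interpolation=cv2.INTER_CUBIC))
```

```text
[ 0.57944211 -0.14978536  0.06440227] 0.5528035636378812 41.11791020259261
```

View pics/s8c.png

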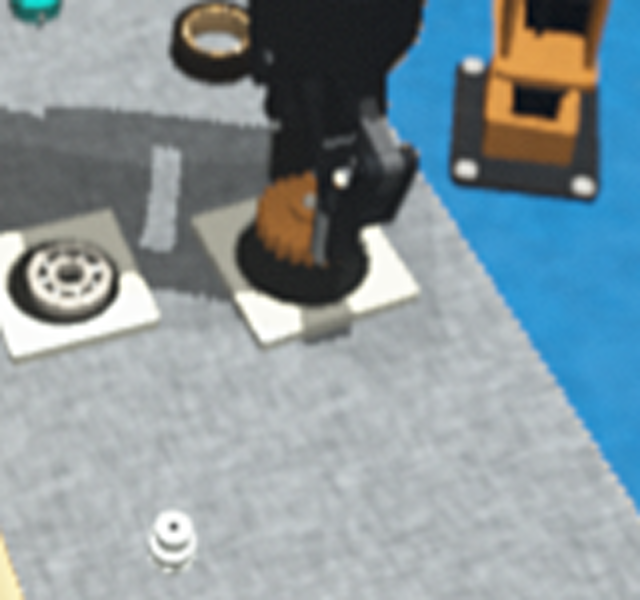

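The gear is level in the grip above the xl recess, with its visible half at (290,220) in the crop and the recess at (303,258). Place it.

Converted, -30 mm / 800 = -0.0375, 28 mm / 800 = 0.035.

Request:
send_rows(rows="0 0 0 0 0.0013 0.015 -0.3; 0 0 0 0 0.0013 0.0275 -0.3; 0 0 0 0 0.0013 0.035 -0.3; 0 0 0 0 0.0013 0.0375 -0.3; 0 0 0 0 0.0013 0.0375 0.5; 0 0 0 0 0.0013 0.0375 0.5; 0 0 0 0 0.0013 0 0.5; 0 0 0 0 0.0013 -0.0375 0.5")

```text
time: 15.72
eef_pos: [0.5794, -0.1486, 0.0947]
tcp_rot: [0.0, 1.0, 0.0, -0.001]
contact_force: [-0.1, 0.3, -0.1]
opening: 0.752
finger_force: 0.0
```

Converted, -132 mm / 800 = -0.165, 119 mm / 800 = 0.1488.

Request:
send_rows(rows="0 0 0 0.05 -0.055 0 0.1; 0 0 0 0.1 -0.11 0 0.1; 0 0 0 0.1488 -0.165 0 0.0; 0 0 0 0.1488 -0.165 0.0188 0.0; 0 0 0 0.1488 -0.165 0.0188 0.0", grip_force=40)

```text
time: 16.35
eef_pos: [0.4599, -0.2798, 0.0783]
tcp_rot: [0.001, 1.0, 0.001, -0.001]
contact_force: [0.5, 0.6, 0.0]
opening: 0.498
finger_force: 0.0
```

Run:
```python
from h import *
s=ctrl.get_state();print(s["eef_pos"],s["opening"],s["finger_force"])
p=ctrl.read_camera("side"); save(p,"s9"); 
a=cv2.imread('pics/s9.png')[230:360,240:400]; cv2.imwrite('pics/s9c.png',cv2.resize(a,None,fx=4.5,fy=4.5,interpolation=cv2.INTER_CUBIC))
```

```text
[ 0.45993867 -0.2798354   0.07830706] 0.4984095436038238 0.0
```

View pics/s9c.png

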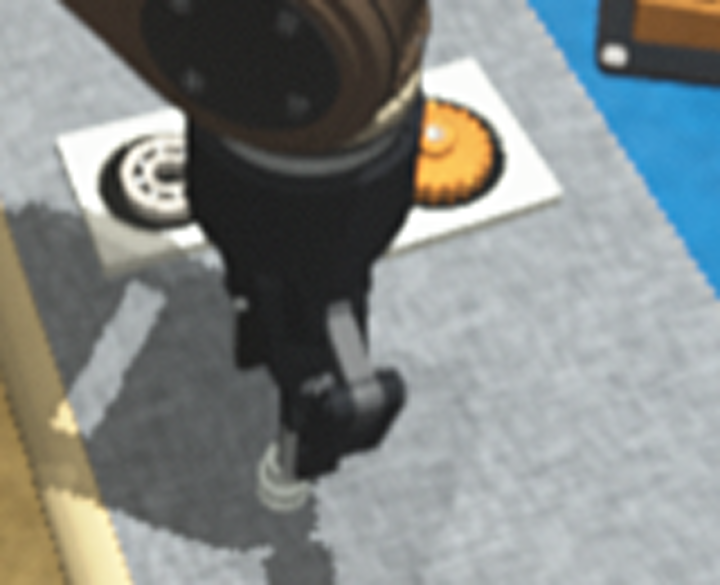

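The gear is in its recess at (450,150), and the pulley is right under the fingers at (283,485). Grasp it by the hub.

Converted, 38.5 mm / 800 = 0.0481, 20 mm / 800 = 0.025.

Request:
send_rows(rows="0 0 0 0 -0.0013 0.025 0.0; 0 0 0 0 -0.0013 0.0481 0.0; 0 0 0 0 -0.0013 0.0481 0.0; 0 0 0 0 -0.0013 0.0481 -1; 0 0 0 0 -0.0013 0.0481 -1; 0 0 0 0 -0.0013 0.0481 -1; 0 0 0 0 -0.0013 0.0481 -1; 0 0 0 0 -0.0013 0.0188 -1")

```text
time: 17.4
eef_pos: [0.4595, -0.2807, 0.0636]
tcp_rot: [0.0, 1.0, 0.001, -0.002]
contact_force: [0.8, -0.4, -0.3]
opening: 0.139
finger_force: 39.0
```

Converted, 415 mm / 800 = 0.5188, 360 mm / 800 = 0.45.

Request:
send_rows(rows="0 0 0 0 0 -0.0438 -1; 0 0 0 -0.0238 0.0813 -0.0463 -1; 0 0 0 -0.0438 0.15 -0.0463 -1; 0 0 0 -0.065 0.225 -0.0463 -1; 0 0 0 -0.0863 0.3 -0.0463 -1; 0 0 0 -0.1075 0.375 -0.0463 -1; 0 0 0 -0.1288 0.45 -0.0463 -1; 0 0 0 -0.15 0.5188 -0.0463 -1")

```text
time: 18.4
eef_pos: [0.5811, 0.1353, 0.1022]
tcp_rot: [-0.0, 1.0, -0.0, 0.0]
contact_force: [-0.0, -0.8, -0.9]
opening: 0.138
finger_force: 39.1
```

Converted, 48 mm / 800 = 0.06, 35 mm / 800 = 0.0438.

Request:
send_rows(rows="0 0 0 -0.0188 0.06 0.0063 -1; 0 0 0 -0.0188 0.06 0.0313 -1; 0 0 0 -0.0188 0.06 0.0438 -1; 0 0 0 -0.0188 0.06 0.0438 -1")

```text
time: 18.9
eef_pos: [0.5945, 0.1797, 0.0652]
tcp_rot: [0.001, 1.0, -0.0, -0.002]
contact_force: [0.5, 1.0, -0.7]
opening: 0.135
finger_force: 39.1
```

Run:
```python
from h import *
s=ctrl.get_state();print(s["eef_pos"],s["opening"],s["finger_force"])
p=ctrl.read_camera("side"); save(p,"s10"); 
a=cv2.imread('pics/s10.png')[100:200,230:350]; cv2.imwrite('pics/s10c.png',cv2.resize(a,None,fx=5,fy=5,interpolation=cv2.INTER_CUBIC))
```

```text
[0.5944706  0.17966257 0.06516433] 0.13509318771053117 39.0976220369339
```

View pics/s10c.png

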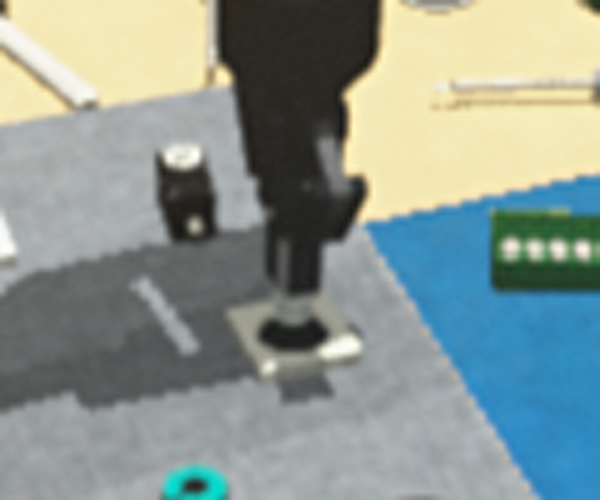

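The pulley hangs upright at (293,308) over the s recess at (293,333) in the crop. Lower it to the floor.

Request:
send_rows(rows="0 0 0 0 0.0025 0.01 -1; 0 0 0 0 0.0025 0.0188 -1; 0 0 0 0 0.0025 0.0225 -1; 0 0 0 0 0.0025 0.0238 -1; 0 0 0 0 0.0025 0.025 -1; 0 0 0 0 0.0025 0.025 -1")

```text
time: 19.7
eef_pos: [0.5963, 0.1833, 0.0475]
tcp_rot: [-0.0, 1.0, 0.0, 0.0]
contact_force: [-0.2, -0.7, 0.5]
opening: 0.136
finger_force: 39.2
```

Converted, 2 mm / 800 = 0.0025, 1 mm / 800 = 0.0013.

Request:
send_rows(rows="0 0 0 0.0013 0 0.0013 -1; 0 0 0 0.0013 0 0.0025 -1; 0 0 0 0.0013 0 0.0025 -1; 0 0 0 0.0013 0 0.0025 -1")

```text
time: 20.2
eef_pos: [0.5963, 0.1834, 0.0473]
tcp_rot: [-0.0, 1.0, 0.0, 0.001]
contact_force: [-1.3, -0.8, 7.7]
opening: 0.133
finger_force: 40.0
```

Run:
```python
from h import *
p=ctrl.read_camera("side"); save(p,"s11"); 
a=cv2.imread('pics/s11.png')[145:185,265:315]; cv2.imwrite('pics/s11c.png',cv2.resize(a,None,fx=12,fy=12,interpolation=cv2.INTER_CUBIC))
```

```text
(no output)
```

View pics/s11c.png

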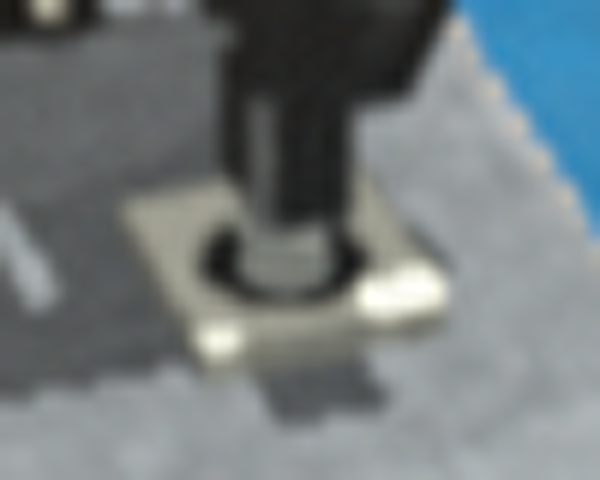

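The pulley stands centred inside the recess, at about (285,265) in the crop. Release it and retreat.

Converted, 120 mm / 800 = 0.15, -100 mm / 800 = -0.125.

Request:
send_rows(rows="0 0 0 0 0 -0.0013 -1; 0 0 0 0 0 -0.0013 -0.3; 0 0 0 0 0 -0.0013 -0.3; 0 0 0 0 0 -0.0013 -0.3; 0 0 0 0 0 -0.0313 -0.3; 0 0 0 0 0 -0.075 -0.3; 0 0 0 0.075 0 -0.125 -0.3; 0 0 0 0.15 0 -0.125 -0.3")

```text
time: 21.25
eef_pos: [0.4821, 0.1834, 0.1478]
tcp_rot: [0.0, 1.0, 0.001, 0.003]
contact_force: [-0.1, -0.4, 0.2]
opening: 0.351
finger_force: 0.0
```

Converted, -80 mm / 800 = -0.1, 60 mm / 800 = 0.075.

Request:
send_rows(rows="0 0 0 0.075 0 -0.05 -0.3; 0 0 0 0.075 0 -0.1 -0.3; 0 0 0 0.075 0 -0.1 -0.3")

```text
time: 21.62
eef_pos: [0.422, 0.1838, 0.2289]
tcp_rot: [-0.0, 1.0, 0.001, 0.004]
contact_force: [0.3, -0.6, 0.0]
opening: 0.349
finger_force: 0.0
```

Run:
```python
from h import *
s=ctrl.get_state();print(s["eef_pos"],s["time"])
p=ctrl.read_camera("side"); save(p,"s12"); q=ctrl.read_camera("top"); save(q,"t12")
a=cv2.imread('pics/s12.png'); b=cv2.imread('pics/t12.png')
B=dict(xl=(.5787,-.1477),l=(.4612,-.126),m=(.448,.3215),s=(.5946,.1823))
rows=[]
for im,P in((a,p),(b,q)):
    r=[]
    for n,c in B.items():
        u=pix(P,[[*c,.012]])[0].round().astype(int); r.append(cv2.resize(im[u[1]-20:u[1]+20,u[0]-20:u[0]+20],(195,195),interpolation=cv2.INTER_CUBIC))
    rows.append(np.hstack(r))
cv2.imwrite('pics/f12.png',np.vstack(rows))
for n,k in(("gear","xl"),("bearing","l"),("collar","m"),("pulley","s")):
    for P in(p,q):
        for d in ctrl.look_for(P,n)[:3]:
            w=world(P,d["position"])
            if np.hypot(*(w[:2]-B[k]))<.03: print(n,round(d["p"],2),w.round(4),((w[:2]-B[k])*1000).round(1))
```

```text
[0.42199545 0.18381578 0.22890632] 21.625
gear 0.92 [ 0.5777 -0.1562  0.0206] [-1.  -8.5]
gear 0.57 [ 0.5763 -0.1501  0.0168] [-2.4 -2.4]
bearing 0.86 [ 0.4621 -0.1326  0.0167] [ 0.9 -6.6]
bearing 0.73 [ 0.464  -0.1271  0.021 ] [ 2.8 -1.1]
collar 0.55 [0.4451 0.3093 0.0235] [ -2.9 -12.2]
pulley 0.57 [0.5923 0.1786 0.033 ] [-2.3 -3.7]
```

View pics/f12.png

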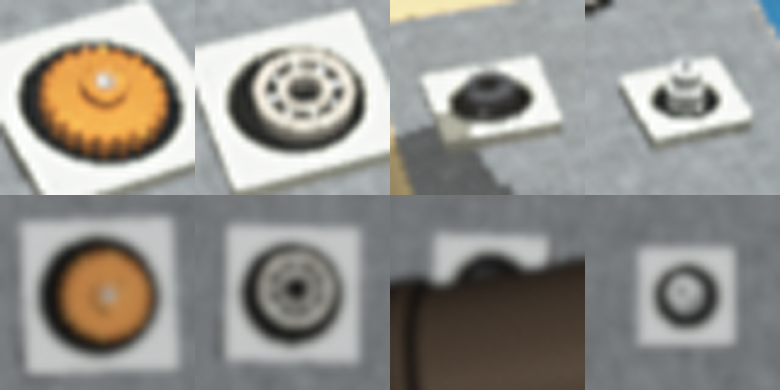

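Run:
```python
import cv2
a=cv2.imread('pics/top7.png')[222:264,148:190]; cv2.imwrite('pics/c7.png',cv2.resize(cv2.convertScaleAbs(a,alpha=1.5,beta=20),None,fx=10,fy=10,interpolation=cv2.INTER_CUBIC))
```

```text
(no output)
```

View pics/c7.png

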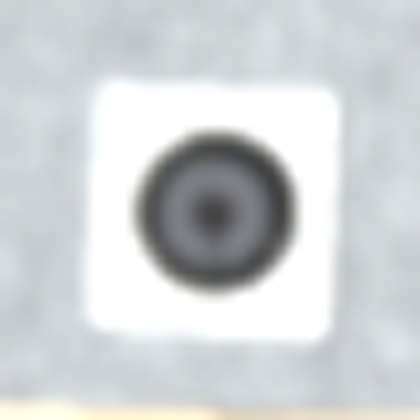

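The collar at (213,212) is centred in its recess at (216,211), and the other three parts sit flat inside theirs. I'm handing the job in.

```bash
python3 -c "
from plant import ctrl
print(ctrl.sign_off())"
```

```text
the job is handed in; nothing more can be done
None
```

The gear, bearing, collar and pulley each lie flat or upright in their own recess, the arm was clear of everything, and the job is handed in (about 22 s of the 93 s used; no verdict came back).

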